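# Clear the bottle off the charging dock and lift out the battery by its catches

## Robot

A 7-joint arm with a two-finger parallel gripper is mounted at the origin on a cart in front of the work surface, level with it; the furniture and walls round the work are solid. World frame = base frame: x ahead of the robot, y to its left, z up, the work surface at z = 0. Lengths are in m, angles in rad, forces in N, time in s.
With the tool pointing down it reaches from about 0.425 to 0.925 m from the base axis. Payload 6.8 kg.
Tool frame: the origin (TCP) lies at the very end of the fingers, on their centre line; the grasp point (between the pads) lies 19 mm behind it (manip.grasp_offset is the distance from the TCP to the grasp point, in m); z points along the fingers, y is the line along which they close (so a half turn about z gives the same grasp; the last joint's range is limited). The gripper opens to 88 mm and grips with 3 to 60 N. Pads are 20 mm wide; open, the fingers measure 115 mm over their backs; the gripper's body (75 mm by 178 mm) begins 61 mm behind the grasp point.
Start: joints at [-1.389, 0.477, 0.022, 1.555, -0.011, 1.109, -0.083], TCP at [0.193, 0.647, 0.223] pointing down, gripper open.
Joint ranges: [-2.96, 2.96], [-0.34, 2.1], [-1.41, 1.46], [0.24, 2.44], [-1.37, 4.51], [0.17, 1.92], [-2.96, 2.96]. Speed limits (rad/s): [2.39, 2.39, 3.14, 3.14, 3.14, 3.14, 3.14].

## Interface

Orientations are given as a 3x3 rotation matrix whose columns are the frame's x, y, z axes.
In Python, from station import manip gives the robot as it stands. The module is installed in compiled form; this text tells all that it offers. Calls block until the motion is done:
- manip.move_to(position, orientation): joint-space move of the TCP to a pose.
- manip.move_linear(position, rot=None, rate=0.15, threshold=None): straight line of the TCP; rot=None keeps the orientation; rate is the mean speed in m/s. With threshold (N) it stops when the force on the tool has changed by that much, and returns True; else False.
- manip.movej(angles): joint-space move.
- manip.gripper_to(opening, grip_force=None): opening from 0.0 (shut) to 1.0 (fully open); grip_force is the grip in N (None keeps the last); returns when the fingers have stopped.
- manip.wait(seconds).
- manip.solve_ik(position, orientation): joint angles nearest the present ones, or None.
- manip.get_state(): the state.
- manip.get_image(name): name is "scene" or "top" or "wrist"; returns a dict with "color" (480x640x3 uint8, red, green, blue), "fx", "fy", "cx", "cy" (pixels), "eye" and "orientation" of the camera in the world. Camera axes: x right, y up, looking along -z (the intrinsics and any distortion apply to the point x, -y, -z); pixel columns grow to the right and rows downward; lengths in m; the calibration is good to about 2 mm. A picture is of the moment at which its call begins. There is no depth.
A pose or a line that the arm cannot do raises manip.Unreachable and nothing moves.
- manip.job_done(): hands the job in; it is judged then, once.
Trained networks look in a picture, given as the dict that the camera call returned (one of the last four; its "shot" number tells which), for a name from the list of things; names that differ only in an ending like _2 or _b are one class to them, and where a whole thing is asked for, a point or a joint stands for the part that bears it (a point fixed in the world has none). Each returns a list of dicts, best first, with "p" (0 to 1); they miss things now and then, are a little off and sometimes report something else, mostly with a low value. They report only what shows in the picture. A call takes as long as a camera call. They do not tell look-alikes from the thing itself.
- manip.search_frame(picture, target): "centre" ([column, row] in pixels, amid what is visible of it).
- manip.silhouettes(picture, target): "mask" (480x640 bool, what is visible of it) and "centre" ([column, row] in pixels, amid what is visible of it).
- manip.landmark_of(picture, target): "centre" ([column, row] in pixels: a listed point, or the origin of a listed thing).
The state is a dict: "t": time; "q": joint angles; "qvel": joint speeds; "effort": joint torques, N m; "position": TCP position; "tcp_rot": TCP orientation; "ft_force": force on the tool from outside, world axes, zero at the start; "wrist_torque": the same for the moment, N m; "grip_width": opening from 0.0 (shut) to 1.0 (fully open); "gripper_force": force on a finger pad.
Only numpy, scipy, OpenCV 4.12 (cv2) and the standard library are available. Lean on these libraries where they do the work, as an engineer would, in place of code of your own. Each camera call takes 0.05 s, during which the arm holds its last target. There are 200 camera calls.

## Task

The oil bottle left on the charging dock's deck is in the way: stand it upright on the round drip plate and let go of it. Then pinch the battery cassette's two side catches together while it sits in the dock, lift it straight out at least 10 cm, and finish still holding it up in the air, roughly level and still, with both catches squeezed in. Leave the padlock, pliers, lock cylinder and pen where they lie.

Things in the scene. Friction and masses are not known exactly. Their poses are not given: they have to be found in the camera images.
- dock: Charging dock, fixed: black slab 100 (x) x 128 (y: -42 to +86) x 16 mm with a grey walled well (outside 73 x 58 mm) round its origin, which lies on the bench under the well's centre; the slab towards +y is a flat deck. Well floor and deck 16 mm, well wall tops 44 mm above the bench. The long walls (+y, -y) have lips that lock the cassette's teeth.
- battery: Battery cassette, grey upright box 60 (x) x 45 (y) x 74 mm, up to 0.35 kg. Origin: centre of its underside, starts 16 mm above the bench in the dock's well, axes as the dock's, 1.5 mm play. A black ribbed catch pad on its +y and its -y side, 40 to 66 mm above the underside; 55 mm over both pads at rest, 44 mm pressed flush. Lifts out only with both pressed.
- catch_left (a joint): Catch on the cassette's +y side, pad 12 mm wide (x), 5.7 mm proud: 0 = out (locked under the dock's lip), grows as pressed in, 0.0057 = flush with the side, stop at 0.006 m; tooth free from 0.0035 (0.005 if the cassette is pushed over to this side). Spring 2.4 N at rest, 6 N fully in; springs back when released.
- catch_right (a joint): Catch on the cassette's -y side; the same.
- bottle: Small amber dropper bottle, black dropper cap, 102 mm tall; body 32 to 34 mm in diameter up to 68 mm, narrower above; up to 0.1 kg. Origin: centre of its underside, z up. Starts upright on the dock's deck, some 62 mm from the dock's origin towards its +y, where a finger must go for the +y catch. Grip it 55 to 62 mm above its foot, fingers along the dock's x.
- drip_plate: Round flat bare steel plate, 90 mm in diameter, 8 mm high, fixed to the bench. Origin: centre of its underside; its flat top is 8 mm above it.
- padlock: Brass padlock, 66 x 42 x 15 mm, lying beyond the work; bystander. Origin: centre of its underside.
- pliers: Pliers with red handles, 171 mm long, 12 mm high, lying beyond the work; bystander. Origin: centre of the underside.
- cylinder: Silver double lock cylinder, 41 x 65 x 17 mm, lying beyond the work; bystander. Origin: centre of the underside.
- pen: White pen, 145 mm long, 9 mm thick, lying near the bench's front edge; bystander. Origin: centre of the underside.
Mind the look-alikes: they are no part of the job. What is shaped like the battery but pink is not meant. Leave any green look-alike of the bottle alone.

How it is judged:
By the outcome, as a careful person would: the job done as asked, in the order asked, and still so for the second after the job is handed in, while the arm keeps its last pose, push and grip.
It also fails if it takes over 58 s, if anything falls off the work surface, if the arm or the gripper's body presses on something with over 40 N, if the wrist force passes 120 N, or if a joint passes its speed limit or range.

## Working session

There is one attempt and no reset: what is moved stays moved. The work goes in short steps, each a Python script; the robot and the scene stay as the last script left them, time stands still between calls to the robot, and variables do not carry over. Pictures are saved under pics/ and viewed, at most 10 in all, crops included, and the job is handed in when it is done.

```bash
mkdir -p pics
cat > h.py <<'E'
import numpy as np, cv2
from station import manip
def proj(im,P):
    p=(np.atleast_2d(P)-im["eye"])@np.array(im["orientation"])
    return np.c_[im["cx"]+im["fx"]*p[:,0]/-p[:,2], im["cy"]+im["fy"]*-p[:,1]/-p[:,2]]
def ray(im,c,z):
    d=np.array(im["orientation"])@np.array([(c[0]-im["cx"])/im["fx"],-(c[1]-im["cy"])/im["fy"],-1])
    e=np.array(im["eye"]); return e+d*(z-e[2])/d[2]
def save(im,n,crop=None,k=1):
    a=im["color"][:,:,::-1]
    if crop: a=a[crop[1]:crop[3],crop[0]:crop[2]]
    cv2.imwrite("pics/"+n,cv2.resize(a,None,fx=k,fy=k,interpolation=cv2.INTER_CUBIC))
E
python3 - <<'E'
from h import *
for n in("scene","top"):
    im=manip.get_image(n); save(im,n+"0.png")
    print(n,{k:np.round(v,3).tolist() for k,v in im.items() if k not in("color",) and not isinstance(v,str)})
    for t,z in(("dock",0),("battery",.016),("bottle",.016),("drip_plate",0)):
        for d in manip.landmark_of(im,t)[:4]: print(t,round(d["p"],2),np.round(d["centre"]),np.round(ray(im,d["centre"],z),4))
print(manip.get_state()["t"])
E
```

```text
scene {'fx': 567.795, 'fy': 567.795, 'cx': 322.444, 'cy': 242.56, 'eye': [0.579, 0.35, 0.911], 'orientation': [[-0.994, -0.091, 0.053], [0.105, -0.835, 0.54], [-0.005, 0.543, 0.84]], 'shot': 1}
battery 0.8 [306. 278.] [ 0.5594 -0.1529  0.016 ]
battery 0.76 [369. 205.] [ 0.4212 -0.3028  0.016 ]
battery 0.67 [413. 264.] [ 0.3621 -0.1606  0.016 ]
bottle 0.74 [341. 284.] [ 0.4983 -0.1341  0.016 ]
bottle 0.62 [400. 326.] [ 0.4072 -0.0423  0.016 ]
drip_plate 0.59 [312. 207.] [ 0.5334 -0.3226  0.    ]
top {'fx': 600.846, 'fy': 600.846, 'cx': 315.63, 'cy': 245.286, 'eye': [0.38, -0.141, 1.048], 'orientation': [[0.006, 0.993, -0.121], [-0.997, 0.016, 0.079], [0.08, 0.121, 0.989]], 'shot': 2}
dock 0.57 [273. 221.] [ 0.551  -0.1482  0.    ]
dock 0.15 [262. 254.] [ 0.4924 -0.1299  0.    ]
battery 0.88 [364. 294.] [ 0.4223 -0.3082  0.016 ]
battery 0.82 [277. 220.] [ 0.5495 -0.155   0.016 ]
bottle 0.85 [261. 252.] [ 0.4935 -0.1287  0.016 ]
bottle 0.63 [214. 299.] [ 0.4113 -0.0506  0.016 ]
drip_plate 0.89 [375. 222.] [ 0.5511 -0.3294  0.    ]
0.5
```

View pics/scene0.png

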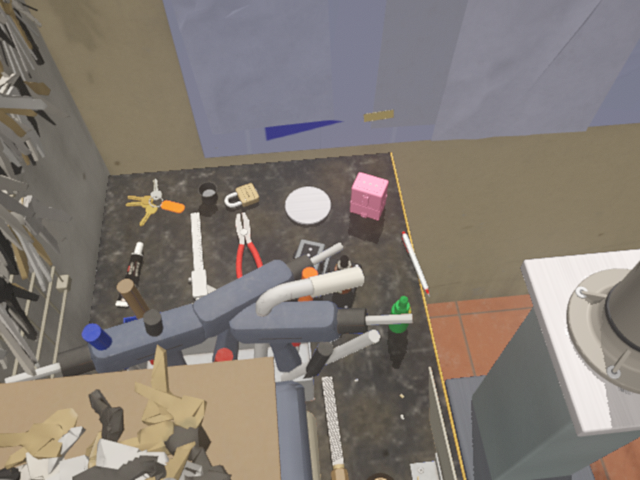

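View pics/top0.png

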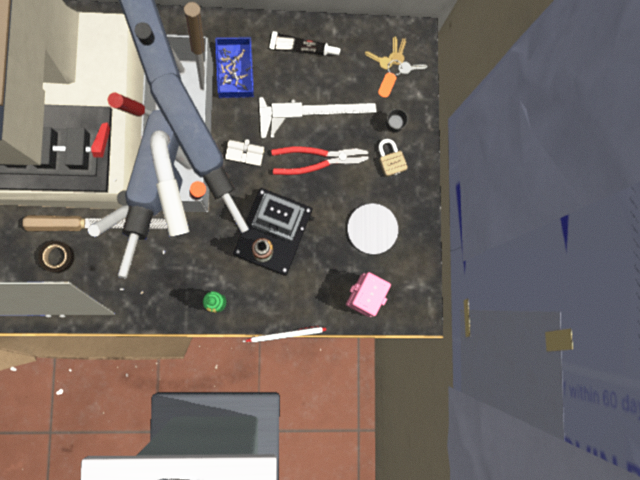

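Top view: the real battery and dock are at (275,215), with the amber bottle on the deck at (262,250) and the plate at (373,229). The look-alikes are the pink box at (370,294) and the green bottle at (214,301). A slate/white boom structure reaches close to the dock, with tips at about (243,230) and (125,275), so I'll triangulate its height.

Run:
```python
from h import *
S=manip.get_image("scene");T=manip.get_image("top")
def tri(a,b):
    A=[];e=[np.array(S["eye"]),np.array(T["eye"])]
    d=[ray(S,a,0)-e[0],ray(T,b,0)-e[1]]; d=[x/np.linalg.norm(x) for x in d]
    M=np.c_[d[0],-d[1]]; s=np.linalg.lstsq(M,e[1]-e[0],rcond=None)[0]
    p,q=e[0]+s[0]*d[0],e[1]+s[1]*d[1]; return np.round((p+q)/2,3),round(np.linalg.norm(p-q),3)
for n,a,b in[("tipA",(340,247),(243,230)),("tipB",(410,320),(125,275)),("whitecyl end",(360,277),(177,232)),("tipC",(378,338),(92,230)),("orange cap",(310,271),(198,189)),("joint",(152,322),(143,33)),("bottle top",(345,262),(263,246)),("green top",(403,300),(212,300))]: print(n,*tri(a,b))
save(T,"topc.png",(100,100,420,320),2.5)
```

```text
tipA [ 0.507 -0.105  0.187] 0.001
tipB [0.436 0.047 0.236] 0.0
whitecyl end [ 0.493 -0.019  0.244] 0.002
tipC [0.488 0.083 0.274] 0.004
orange cap [ 0.557 -0.044  0.228] 0.002
joint [0.759 0.03  0.268] 0.002
bottle top [ 0.494 -0.132  0.095] 0.001
green top [ 0.408 -0.054  0.09 ] 0.001
```

View pics/topc.png

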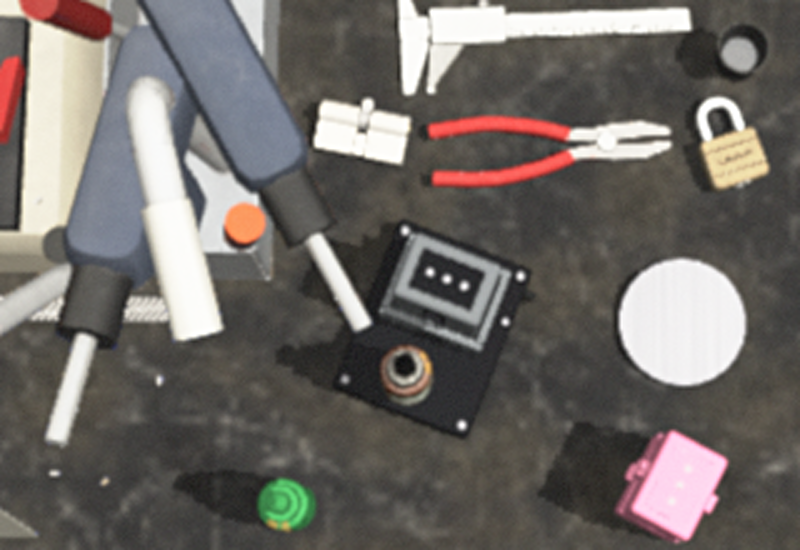

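```bash
cat >> h.py <<'E'
def tri(S,T,a,b):
    e=[np.array(S["eye"]),np.array(T["eye"])]
    d=[ray(S,a,0)-e[0],ray(T,b,0)-e[1]]; d=[x/np.linalg.norm(x) for x in d]
    s=np.linalg.lstsq(np.c_[d[0],-d[1]],e[1]-e[0],rcond=None)[0]
    p,q=e[0]+s[0]*d[0],e[1]+s[1]*d[1]; return np.round((p+q)/2,3),round(np.linalg.norm(p-q),3)
def tool(close_az,tilt,lean_sign=1):
    """closing along azimuth close_az; body leans horizontally towards close_az+90deg*lean_sign by tilt (deg)"""
    a,t=np.radians(close_az),np.radians(tilt)
    y=np.array([np.cos(a),np.sin(a),0]); l=lean_sign*np.array([-np.sin(a),np.cos(a),0])
    z=-np.cos(t)*np.array([0,0,1])-np.sin(t)*l
    return np.c_[np.cross(y,z),y,z]
def tcp(g,R): return np.array(g)+manip.grasp_offset*R[:,2]
E
python3 - <<'E'
from h import *
S=manip.get_image("scene");T=manip.get_image("top");W=manip.get_image("wrist");save(W,"w0.png")
g=cv2.cvtColor(T["color"],cv2.COLOR_RGB2GRAY).astype(float)
sc=[]
for x,y in((405,230),(520,275),(345,380),(462,425)):
    u,v=round(100+x/2.5),round(100+y/2.5); w=np.clip(g[v-3:v+4,u-3:u+4]-90,0,None)
    yy,xx=np.mgrid[v-3:v+4,u-3:u+4]; c=[(w*xx).sum()/w.sum(),(w*yy).sum()/w.sum()]; sc.append(ray(T,c,.016)[:2])
sc=np.array(sc);print(np.round(sc,4)); A,B,C,D=sc
print("ax",B-A,D-C,C-A,D-B,[np.linalg.norm(v) for v in(B-A,D-C,C-A,D-B)])
x=(A-B+C-D);x/=np.linalg.norm(x);y=(C-A+D-B);y/=np.linalg.norm(y)
print("az x",np.degrees(np.arctan2(x[1],x[0])),"az y",np.degrees(np.arctan2(y[1],y[0])),"origin",sc.mean(0)-.022*y)
for n,a,b in[("panel",(432,370),(62,284)),("panel2",(462,478),(0,284)),("box1",(272,360),(107,190)),("box2",(272,360),(55,150)),("box3",(272,360),(60,165)),("slate",(197,320),(150,90)),("blk knob",(152,322),(143,33)),("brown knob",(128,285),(193,10)),("blue knob",(95,335),(112,102)),("pink",(370,176),(372,278))]: print(n,*tri(S,T,a,b))
m=[d for d in manip.silhouettes(T,"drip_plate")][0]["mask"]
print("plate",cv2.minEnclosingCircle(np.argwhere(m)[:,::-1].astype(np.float32)))
c=cv2.minEnclosingCircle(np.argwhere(m)[:,::-1].astype(np.float32))[0];print(ray(T,c,.008))
R=tool(95,25)
print(manip.get_state()["tcp_rot"])
for gp in([.4935,-.1305,.074],[.45,-.2,.25],[.551,-.329,.067],[.43*.3,.43*.95,.45],[.4,.2,.45],[.43,-.1,.45]):
    for RR in(R,-R*[1,1,-1]): 
        q=manip.solve_ik(tcp(gp,RR),RR); print(gp,None if q is None else np.round(q,2))
E
```

```text
[[ 0.5978 -0.1291]
 [ 0.5683 -0.2087]
 [ 0.494  -0.0887]
 [ 0.4635 -0.1691]]
ax [-0.02949878 -0.07957317] [-0.03055911 -0.08043262] [-0.10377111  0.04045708] [-0.10483144  0.03959763] [np.float64(0.0848649988507314), np.float64(0.08604223408203938), np.float64(0.11137871810340068), np.float64(0.11206070955146132)]
az x 69.42646744710866 az y 159.00486052950987 origin [ 0.55145472 -0.15678026]
panel [0.423 0.122 0.251] 0.002
panel2 [0.414 0.231 0.191] 0.024
box1 [0.588 0.079 0.204] 0.063
box2 [0.598 0.117 0.31 ] 0.031
box3 [0.591 0.114 0.296] 0.047
slate [0.701 0.023 0.238] 0.02
blk knob [0.759 0.03  0.268] 0.002
brown knob [ 0.798 -0.033  0.257] 0.002
blue knob [0.731 0.067 0.303] 0.156
pink [ 0.436 -0.301  0.113] 0.018
plate ((372.31829833984375, 228.34310913085938), 25.149803161621094)
[ 0.53923047 -0.32385319  0.008     ]
[[-9.58298510e-01  2.85769078e-01  6.63052727e-07]
 [ 2.85769077e-01  9.58298505e-01  9.57915637e-05]
 [ 2.67388644e-05  9.19863927e-05 -9.99999995e-01]]
[0.4935, -0.1305, 0.074] [ 0.9   0.47 -0.79  2.32  1.36  0.2   0.58]
[0.4935, -0.1305, 0.074] [ 0.9   0.47 -0.79  2.32  1.36  0.2  -2.56]
[0.45, -0.2, 0.25] [-0.4  -0.05  0.82  2.27 -0.33  0.55  2.34]
[0.45, -0.2, 0.25] [-0.4  -0.05  0.82  2.27 -0.33  0.55 -0.8 ]
[0.551, -0.329, 0.067] [ 1.03  0.61 -0.59  2.    0.22  0.27  2.04]
[0.551, -0.329, 0.067] [ 0.24  0.58  0.42  2.05 -1.26  0.51  0.19]
[0.129, 0.4085, 0.45] [-1.72 -0.13 -0.01  1.89  0.44  1.44 -0.15]
[0.129, 0.4085, 0.45] [-2.71 -0.31  0.76  1.93  0.62  1.6   2.78]
[0.4, 0.2, 0.45] [-0.86 -0.28  0.04  2.    0.33  1.11  0.73]
[0.4, 0.2, 0.45] [-0.97 -0.29  0.12  2.    0.37  1.13 -2.44]
[0.43, -0.1, 0.45] [-0.14 -0.33  0.21  2.02 -0.    1.01  1.74]
[0.43, -0.1, 0.45] [-0.14 -0.33  0.21  2.02 -0.    1.01 -1.4 ]
```

View pics/w0.png

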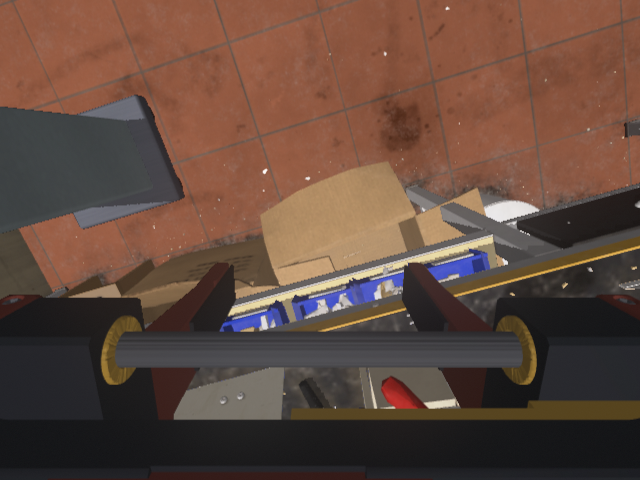

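The wrist view shows only the floor and the bench's front edge under the start pose, with nothing to grasp. I'll raise the arm, swing over at small radius, and check the inverse kinematics (IK) for a tool that leans away from the boom tip.

Run:
```python
from h import *
R0=tool(90,0)
try:
    s=manip.get_state(); p=np.array(s["position"]); p[2]=.45
    manip.move_linear(p,rate=.3)
    for pos,az in(([.22,.40,.46],75),([.44,-.12,.46],95)):
        R=tool(az,0); manip.move_to(pos,R)
except manip.Unreachable as e: print("unreach",e)
s=manip.get_state();print(s["t"],np.round(s["q"],2),np.round(s["position"],3),np.round(s["ft_force"],1))
b=np.array([.4945,-.132,.016+.059])
for az,t in((105,22),(110,22),(105,18),(120,22)):
    R=tool(az,t); P=tcp(b,R)
    for d in(.12,0):
        q=manip.solve_ik(P-R[:,2]*d,R);print("bot",az,t,d,None if q is None else np.round(q,2))
o=np.array([.5515,-.1568,.070])
for t in(20,28):
    R=tool(159.2,t);P=tcp(o,R)
    for dz in(0,.13):
        q=manip.solve_ik(P+[0,0,dz],R);print("bat",t,dz,None if q is None else np.round(q,2))
R=tool(105,22)
for g in([.539,-.324,.068],[.45,-.22,.2]):
  q=manip.solve_ik(tcp(g,R),R);print("plate",None if q is None else np.round(q,2))
W=manip.get_image("wrist");save(W,"w1.png");S=manip.get_image("scene")
for t,z in(("dock",0),("battery",.016),("bottle",.016),("drip_plate",0)):
    for d in manip.landmark_of(W,t)[:3]: print(t,round(d["p"],2),np.round(d["centre"]),np.round(ray(W,d["centre"],z),4))
```

```text
4.7167 [-1.19 -0.3   1.06  1.72  0.26  1.57  1.51] [ 0.44  -0.119  0.46 ] [ 0.2 -0.6  0. ]
bot 105 22 0.12 [-0.09  0.09  0.43  2.32 -0.56  0.48  2.63]
bot 105 22 0 [ 0.41  0.38 -0.18  2.29 -0.72  0.18  2.78]
bot 110 22 0.12 [-0.06  0.11  0.43  2.3  -0.61  0.53  2.78]
bot 110 22 0 [ 0.43  0.39 -0.18  2.28 -0.75  0.22  2.91]
bot 105 18 0.12 [-0.32  0.11  0.65  2.28 -0.46  0.56  2.52]
bot 105 18 0 [ 0.04  0.38  0.22  2.28 -0.85  0.31  2.86]
bot 120 22 0.12 [ 0.37  0.15  0.02  2.23 -0.57  0.6   2.94]
bot 120 22 0 [ 0.63  0.42 -0.38  2.23 -0.48  0.28  2.85]
bat 20 0 [ 0.94  0.7  -0.79  1.9   0.2   0.69  2.92]
bat 20 0.13 [ 1.09  0.57 -0.98  1.81  0.15  0.93  2.89]
bat 28 0 [ 1.14  0.84 -0.99  1.88  0.28  0.72  2.91]
bat 28 0.13 [ 1.26  0.71 -1.18  1.81  0.21  0.94  2.87]
plate [ 0.73  0.55 -0.18  1.98 -0.5   0.4   2.86]
plate [ 0.1   0.14  0.43  2.23 -0.6   0.6   2.82]
dock 0.67 [292. 241.] [ 0.5592 -0.1597  0.    ]
dock 0.58 [299. 236.] [ 0.5488 -0.1473  0.    ]
battery 0.81 [292. 241.] [ 0.555  -0.1592  0.016 ]
battery 0.63 [212. 162.] [ 0.4204 -0.3103  0.016 ]
bottle 0.77 [310. 211.] [ 0.4939 -0.1289  0.016 ]
bottle 0.77 [354. 164.] [ 0.4022 -0.0589  0.016 ]
drip_plate 0.67 [204. 225.] [ 0.5428 -0.3299  0.    ]
```

View pics/w1.png

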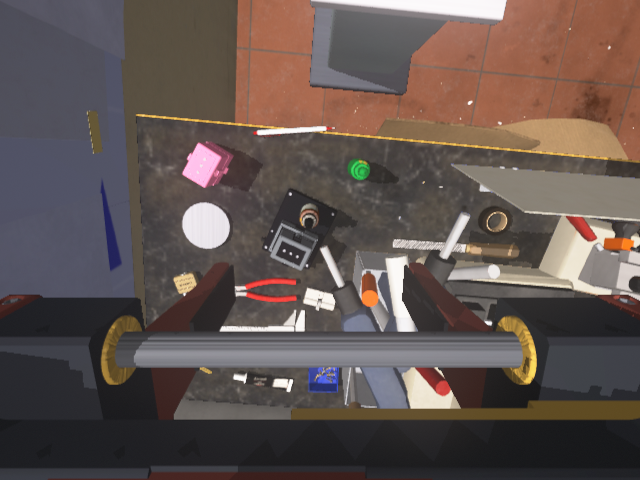

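Run:
```python
from h import *
W=manip.get_image("wrist");T=manip.get_image("top");S=manip.get_image("scene");s=manip.get_state()
print("cam in tool",np.round((np.array(W["eye"])-s["position"])@np.array(s["tcp_rot"]),3))
print("tipA W/T",tri(W,T,(324,249),(243,230)),"proj of est",proj(W,[.507,-.105,.187]))
print("bottle cap W/T",tri(W,T,(309,211),(262.5,246)),"white",tri(W,T,(397,260),(177,232)))
m=manip.silhouettes(W,"drip_plate")[0]["mask"];c=cv2.minEnclosingCircle(np.argwhere(m)[:,::-1].astype(np.float32));print(c,ray(W,c[0],.008))
b=np.array([.4945,-.132,.016+.059]);R=tool(105,22);P=tcp(b,R)
print(manip.solve_ik(P-R[:,2]*.12,R))
manip.gripper_to(0.6)
manip.move_to(P-R[:,2]*.12+[-.03,0,.05],R)
s=manip.get_state();print(s["t"],np.round(s["q"],2),np.round(s["ft_force"],1))
W=manip.get_image("wrist");T=manip.get_image("top");save(T,"t2.png",(60,40,460,340),2)
for d in manip.landmark_of(W,"bottle")[:2]: print(d["p"],ray(W,d["centre"],.016))
for d in manip.landmark_of(W,"dock")[:2]: print(d["p"],ray(W,d["centre"],0))
save(W,"w2.png")
```

```text
cam in tool [ 0.07  -0.    -0.163]
tipA W/T (array([ 0.503, -0.106,  0.208]), np.float64(0.002)) proj of est [[324.92678722 247.2054907 ]]
bottle cap W/T (array([ 0.517, -0.132, -0.094]), np.float64(0.004)) white (array([ 0.492, -0.023,  0.258]), np.float64(0.003))
((206.55555725097656, 225.77777099609375), 24.20345687866211) [ 0.54069298 -0.32294613  0.008     ]
[-0.09186929  0.08731777  0.43289344  2.31911532 -0.55733934  0.48313862
  2.62978357]
6.9 [-0.81 -0.25  1.05  2.33  0.04  0.6   2.07] [-0.3 -0.6 -0.7]
0.65 [ 0.40070484 -0.05976664  0.016     ]
0.55 [ 0.49613867 -0.12858612  0.016     ]
0.58 [ 0.55184203 -0.15076473  0.        ]
0.46 [ 0.50544382 -0.12567165  0.        ]
```

View pics/t2.png

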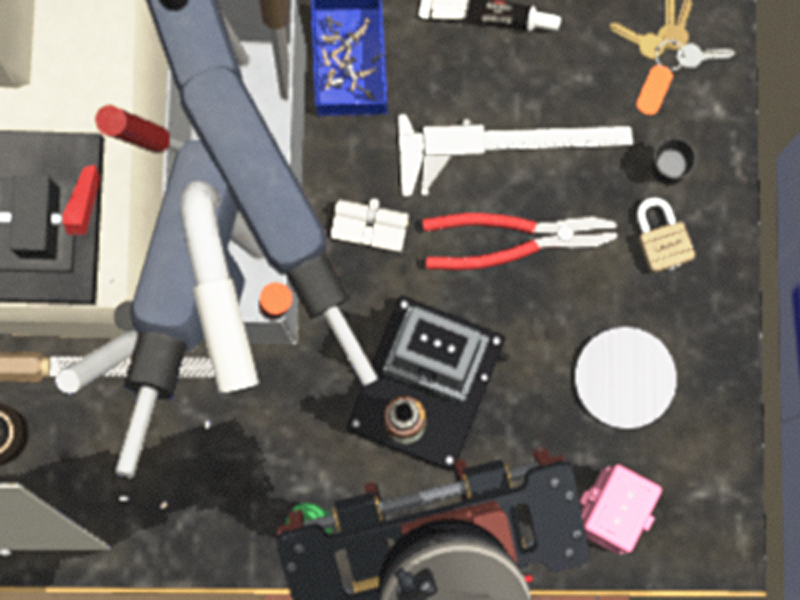

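The top view shows the gripper leaning toward the robot, clear of the boom. The amber bottle with the black cap stands on the dock deck at crop (405,415), i.e. top-image pixel (262,248). It fits the description, and the green look-alike is beside the gripper at crop (308,517). Grasping now.

Run:
```python
from h import *
b=np.array([.4945,-.130,.016+.059]);R=tool(100,24);P=tcp(b,R)
manip.gripper_to(0.52,8)
manip.move_linear(P-R[:,2]*.12,R,rate=.2)
T=manip.get_image("top");S=manip.get_image("scene")
r=manip.move_linear(P,R,rate=.08,threshold=5)
s=manip.get_state();print(r,s["t"],np.round(s["q"],2),np.round(np.array(s["position"])-P,4),np.round(s["ft_force"],1))
if not r:
    manip.gripper_to(0,10); s=manip.get_state();print(s["grip_width"]*88,s["gripper_force"],np.round(s["ft_force"],1))
save(manip.get_image("scene"),"s3.png",(220,180,460,360),3.2)
```

```text
Traceback (most recent call last):
station.Unreachable: the arm cannot follow that straight line within its joint ranges
```

Run:
```python
from h import *
b=np.array([.4945,-.130,.016+.060])
for az in(100,105):
  for t in(24,22,20):
    R=tool(az,t);P=tcp(b,R)
    for d in(.1,.05,0):
        q=manip.solve_ik(P-R[:,2]*d,R);print(az,t,d,None if q is None else np.round(q,2))
R=tool(100,22);P=tcp(b,R)
manip.move_to(P-R[:,2]*.10,R)
s=manip.get_state();print(s["t"],np.round(s["q"],2),np.round(s["ft_force"],1))
for d in(.08,.05,.02,0):
    q=manip.solve_ik(P-R[:,2]*d,R);print(d,None if q is None else np.round(q,2))
try:
    r=manip.move_linear(P,R,rate=.08,threshold=5)
    s=manip.get_state();print(r,s["t"],np.round(s["q"],2),np.round(np.array(s["position"])-P,4),np.round(s["ft_force"],1))
    if not r:
        manip.gripper_to(0,10); s=manip.get_state();print(s["grip_width"]*88,s["gripper_force"],np.round(s["ft_force"],1))
except manip.Unreachable as e: print(e)
save(manip.get_image("scene"),"s3.png",(220,180,460,360),3.2)
```

```text
100 24 0.1 [-0.12  0.11  0.44  2.37 -0.69  0.37  2.66]
100 24 0.05 [ 0.06  0.24  0.22  2.36 -0.97  0.28  2.92]
100 24 0 [ 0.94  0.48 -0.82  2.3   1.06  0.2   0.98]
100 22 0.1 [-0.14  0.12  0.44  2.34 -0.58  0.4   2.54]
100 22 0.05 [ 0.05  0.24  0.22  2.34 -0.79  0.3   2.73]
100 22 0 [ 0.2   0.36  0.03  2.32 -1.01  0.19  2.94]
100 20 0.1 [-0.48  0.15  0.81  2.33 -0.63  0.47  2.59]
100 20 0.05 [-0.3   0.28  0.62  2.33 -0.92  0.4   2.84]
100 20 0 [ 0.03  0.37  0.22  2.31 -0.99  0.25  2.9 ]
105 24 0.1 [-0.08  0.13  0.43  2.35 -0.76  0.42  2.83]
105 24 0.05 [ 0.27  0.25  0.02  2.33 -0.86  0.29  2.91]
105 24 0 [ 1.11  0.58 -1.01  2.28  1.1   0.31  1.07]
105 22 0.1 [-0.1   0.13  0.43  2.33 -0.65  0.45  2.71]
105 22 0.05 [ 0.08  0.25  0.22  2.32 -0.83  0.34  2.88]
105 22 0 [ 0.4   0.38 -0.18  2.3  -0.71  0.18  2.76]
105 20 0.1 [-0.31  0.15  0.65  2.31 -0.63  0.49  2.69]
105 20 0.05 [ 0.06  0.26  0.23  2.3  -0.7   0.36  2.73]
105 20 0 [ 0.22  0.37  0.02  2.29 -0.78  0.24  2.81]
8.3083 [-0.14  0.12  0.44  2.34 -0.58  0.4   2.54] [0.5 0.4 0.4]
0.08 [-0.1   0.17  0.4   2.35 -0.69  0.37  2.64]
0.05 [-0.05  0.25  0.33  2.34 -0.87  0.32  2.81]
0.02 [ 0.06  0.32  0.2   2.33 -1.01  0.25  2.94]
0 [ 0.21  0.36  0.01  2.32 -0.98  0.18  2.92]
False 9.7083 [ 0.2   0.36  0.03  2.32 -1.    0.19  2.94] [ 0.0002 -0.      0.0004] [ 0.2 -0.7 -0.3]
31.97483682864926 9.995518262148835 [-0.2  0.1  0.7]
```

View pics/s3.png

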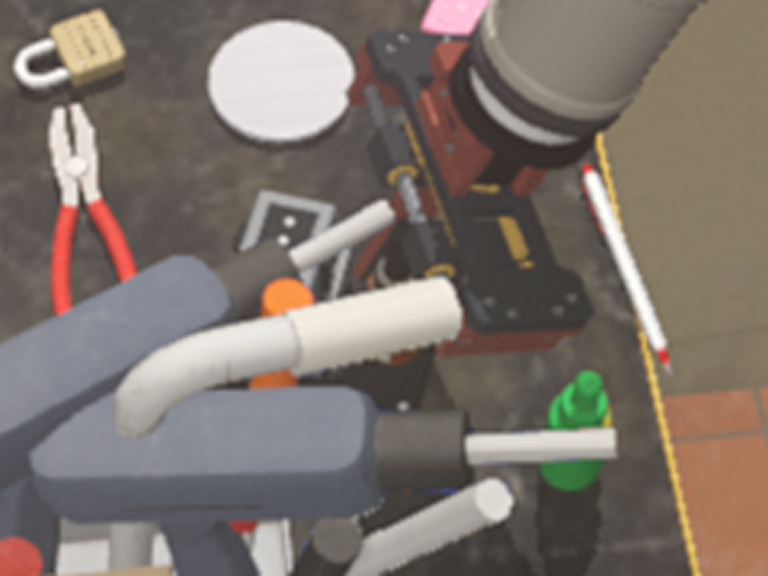

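Bottle gripped: 32 mm between the pads, and the scene crop shows the gripper clear of the boom. Next I'll back out along the tool axis and set it on the plate.

Run:
```python
from h import *
R=tool(100,22);p0=np.array([.4945,-.130,.076]);P=tcp(p0,R)
manip.move_linear(P-R[:,2]*.10,R,rate=.12)
s=manip.get_state();print(s["t"],s["grip_width"]*88,np.round(s["ft_force"],1))
G=tcp([.540,-.3235,.068],R)
try:
    manip.move_to(G+[0,0,.07],R)
    r=manip.move_linear(G+[0,0,.012],R,rate=.12)
    r=manip.move_linear(G-[0,0,.004],R,rate=.03,threshold=2.5)
    s=manip.get_state();print(r,s["t"],np.round(s["q"],2),np.round(np.array(s["position"])-G,4),np.round(s["ft_force"],1),s["grip_width"]*88)
except manip.Unreachable as e: print(e)
save(manip.get_image("top"),"t4.png",(200,120,460,315),3)
```

```text
11.1167 32.077114736462185 [0.1 0.9 0.1]
True 13.0333 [ 0.58  0.54 -0.01  2.01 -0.7   0.39  2.94] [ 0.0002 -0.0002 -0.0003] [ 1.2 -0.   1.5] 31.792601617743742
```

View pics/t4.png

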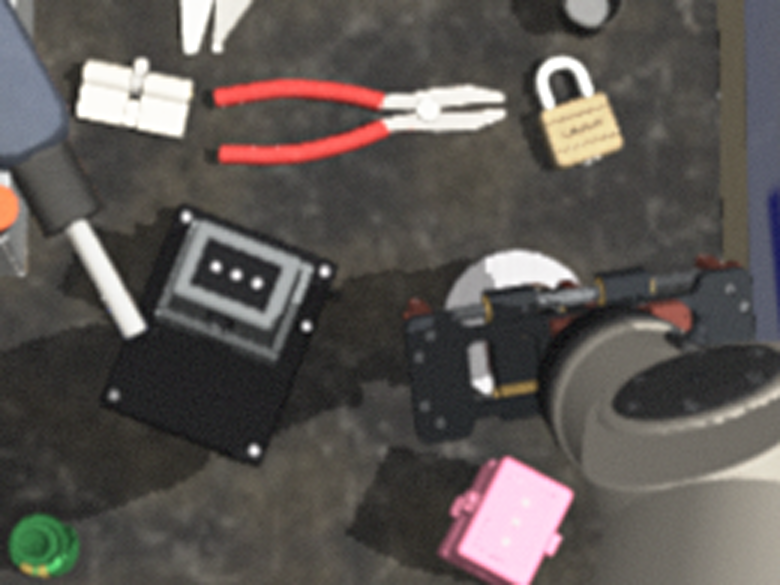

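Run:
```python
from h import *
R=tool(100,22);G=tcp([.540,-.3235,.068],R)
manip.gripper_to(0.55); manip.wait(.2)
manip.move_linear(G-R[:,2]*.11,R,rate=.15)
s=manip.get_state();print(s["t"],np.round(s["ft_force"],1))
T=manip.get_image("top")
for d in manip.landmark_of(T,"bottle")[:3]: print("bottle",d["p"],np.round(d["centre"]),ray(T,d["centre"],.008))
o=np.array([.5515,-.1568,.071])
for t in(20,25,28,30):
    Rb=tool(159.2,t);P=tcp(o,Rb)
    for v in(-Rb[:,2]*.1,[0,0,0],[0,0,.13]):
        q=manip.solve_ik(P+np.array(v),Rb);print("bat",t,None if q is None else np.round(q,2))
save(T,"t5.png",(200,120,460,315),3)
```

```text
14.65 [-0.4  1.4 -0.2]
bottle 0.97 [372. 230.] [ 0.53536269 -0.3230862   0.008     ]
bottle 0.59 [214. 302.] [ 0.40632321 -0.05076445  0.008     ]
bottle 0.24 [388. 160.] [ 0.66357084 -0.35297406  0.008     ]
bat 20 [ 1.14  0.63 -0.98  1.83  0.21  0.9   2.91]
bat 20 [ 0.94  0.7  -0.79  1.9   0.2   0.69  2.92]
bat 20 [ 1.09  0.57 -0.98  1.81  0.15  0.94  2.89]
bat 25 [ 1.29  0.78 -1.19  1.82  0.34  0.94  2.84]
bat 25 [ 1.11  0.82 -0.99  1.89  0.34  0.73  2.84]
bat 25 [ 1.23  0.69 -1.18  1.81  0.25  0.95  2.82]
bat 28 [ 1.32  0.81 -1.19  1.81  0.31  0.94  2.89]
bat 28 [ 1.14  0.84 -0.99  1.88  0.28  0.72  2.91]
bat 28 [ 1.26  0.71 -1.18  1.81  0.21  0.94  2.87]
bat 30 [ 1.34  0.82 -1.19  1.81  0.28  0.94  2.93]
bat 30 [ 1.26  0.99 -1.2   1.87  0.52  0.8   2.72]
bat 30 [ 1.27  0.72 -1.18  1.81  0.18  0.94  2.91]
```

View pics/t5.png

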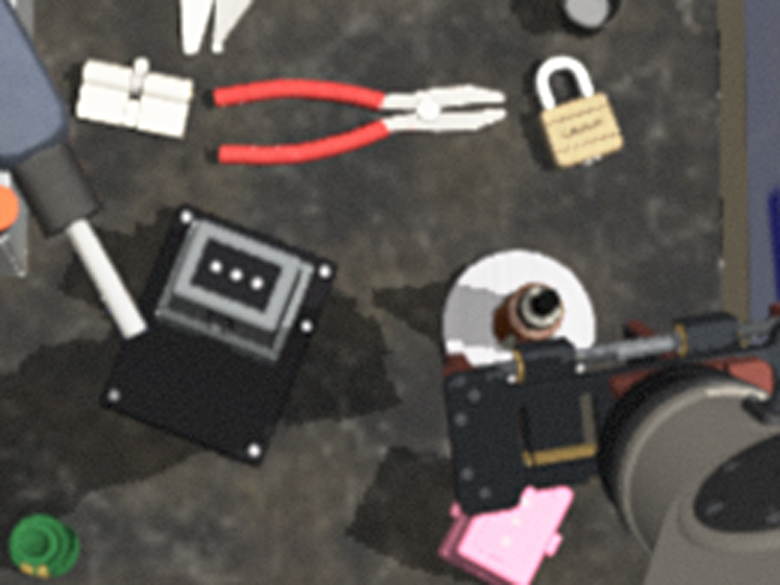

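Top view: the amber bottle stands upright on the plate at top pixel (379,223), and nothing else has moved. Next is the cassette.

Run:
```python
from h import *
s=manip.get_state();manip.move_linear(np.array(s["position"])+[-.02,0,.15],rate=.25)
manip.gripper_to(0.9)
o=np.array([.5515,-.1568,.071]);R=tool(159.2,25);P=tcp(o,R)
manip.move_to(P-R[:,2]*.12+[0,-.03,.08],R)
W=manip.get_image("wrist");T=manip.get_image("top");save(W,"w6.png")
for im,n in((W,"W"),(T,"T")):
  for t,z in(("battery",.016),("dock",0),("bottle",.008)):
    for d in manip.landmark_of(im,t)[:2]: print(n,t,round(d["p"],2),np.round(d["centre"]),np.round(ray(im,d["centre"],z),4))
s=manip.get_state();print(s["t"],np.round(s["q"],2),np.round(s["ft_force"],1))
```

```text
W battery 0.69 [324. 180.] [ 0.5578 -0.1536  0.016 ]
W battery 0.58 [278.  15.] [ 0.5379 -0.3231  0.016 ]
W dock 0.9 [329. 170.] [ 0.5503 -0.1546  0.    ]
W bottle 0.9 [276.  15.] [ 0.5408 -0.3231  0.008 ]
W bottle 0.69 [457. 198.] [ 0.4099 -0.0636  0.008 ]
T battery 0.63 [277. 220.] [ 0.5497 -0.1559  0.016 ]
20.5833 [-0.28  0.72  1.28  1.79 -1.02  1.55 -2.23] [-0.6 -0.   0.5]
```

View pics/w6.png

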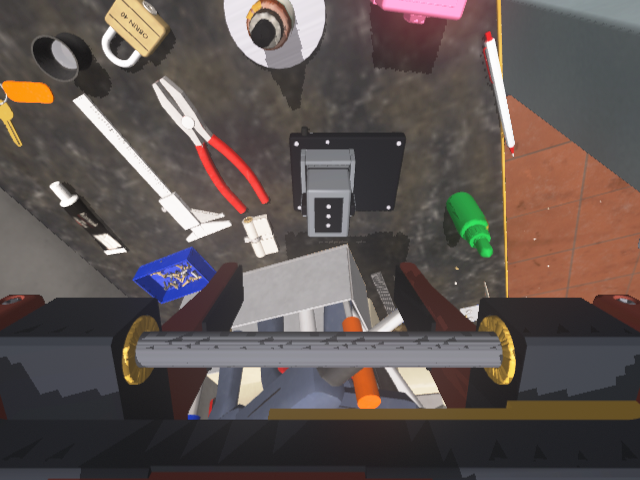

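The wrist view shows the cassette in the dock at (328,205), the deck now free, the bottle upright on the plate at (270,25), and the pink and green look-alikes apart. I'll refine the cassette pose from its three top dots and the deck screws, without viewing another picture.

Run:
```python
from h import *
W=manip.get_image("wrist");T=manip.get_image("top")
def cen(im,u,v,r=3):
    u,v=round(u),round(v);g=cv2.cvtColor(im["color"],cv2.COLOR_RGB2GRAY).astype(float)[v-r:v+r+1,u-r:u+r+1]
    w=np.clip(g-(g.min()+g.max())/2,0,None);yy,xx=np.mgrid[v-r:v+r+1,u-r:u+r+1];return (w*xx).sum()/w.sum(),(w*yy).sum()/w.sum()
for n,im,dots,scr in(("W",W,[(328,201),(328,211),(329,221)],[(296,142),(400,143),(299,207),(388,208)]),
                 ("T",T,[(272,208.7),(278.7,211.3),(286,214.3)],[(262,192),(308,210),(238,252),(285,270)])):
    D=np.array([ray(im,cen(im,*d,2),.090)[:2] for d in dots]);v=D[2]-D[0]
    print(n,"dots",np.round(D.mean(0),4),"az",np.degrees(np.arctan2(v[1],v[0])),np.linalg.norm(v))
    Q=np.array([ray(im,cen(im,*c),.016)[:2] for c in scr]);print(np.round(Q.mean(0),4),np.round(Q,4).tolist())
o=np.array([.5515,-.1568,.071]);R=tool(159.2,25);P=tcp(o,R)
for d in(.1,.05,0):
    q=manip.solve_ik(P-R[:,2]*d,R);print(None if q is None else np.round(q,2))
q=manip.solve_ik(P+[0,0,.13],R);print(None if q is None else np.round(q,2))
```

```text
W dots [ 0.5521 -0.1584] az 70.2040471835062 0.026350743479335758
[ 0.5326 -0.1477] [[0.5699, -0.2078], [0.4646, -0.1683], [0.6006, -0.1272], [0.4952, -0.0875]]
T dots [ 0.5513 -0.1569] az -113.86928135123273 0.025930836824213002
[ 0.5284 -0.15  ] [[0.5982, -0.1285], [0.5656, -0.2097], [0.4895, -0.0908], [0.4603, -0.1709]]
[-0.3   0.81  1.18  1.92 -1.14  1.41 -2.15]
[-0.31  0.86  1.12  1.96 -1.22  1.35 -2.11]
[-0.31  0.91  1.05  1.98 -1.29  1.29 -2.08]
[-0.42  0.76  1.24  1.91 -1.12  1.43 -2.25]
```

Run:
```python
from h import *
o=np.array([.552,-.1568,.071]);R=tool(159.3,25);P=tcp(o,R)
print(manip.move_linear(P-R[:,2]*.08,R,rate=.2))
r=manip.move_linear(P,R,rate=.08,threshold=5)
s=manip.get_state();print(r,s["t"],np.round(np.array(s["position"])-P,4),np.round(s["ft_force"],1),s["grip_width"])
if not r:
    manip.gripper_to(0,30);manip.wait(.3);s=manip.get_state()
    print(s["t"],s["grip_width"]*88,s["gripper_force"],np.round(s["ft_force"]@R,1),np.round(s["wrist_torque"],2))
```

```text
False
False 22.6083 [ 0.0002 -0.0005  0.0004] [0.4 1.2 0.4] 0.8983299854923701
23.55 43.700267345315915 29.997615069150925 [-0.6 -1.3 -3.4] [-0.21 -0.18 -0.18]
```

The gripper closed to 43.7 mm, so both catches are flush, and the side force is only 1.3 N, so it is centred. Lifting straight up.

Run:
```python
from h import *
s=manip.get_state();p=np.array(s["position"]);R=tool(159.3,25)
for dz,rate in((.035,.05),(.135,.08)):
    r=manip.move_linear(p+[0,0,dz],rate=rate,threshold=15)
    s=manip.get_state();print(r,s["t"],np.round(np.array(s["position"])-p,4),np.round(s["ft_force"],1),s["grip_width"]*88,np.round(s["gripper_force"],1))
    if r: break
manip.wait(.5)
T=manip.get_image("top");S=manip.get_image("scene");W=manip.get_image("wrist")
for n,im in(("T",T),("S",S),("W",W)):
  for t in("battery","dock","bottle"):
    for d in manip.landmark_of(im,t)[:3]: print(n,t,round(d["p"],2),np.round(d["centre"]),np.round(ray(im,d["centre"],{"battery":.151,"dock":0,"bottle":.008}[t]),3))
print("expected battery px",proj(T,[.552,-.157,.151]),proj(S,[.552,-.157,.151]),proj(W,[.552,-.157,.151]))
save(W,"w9.png")
```

```text
False 24.4083 [-0.0001  0.0002  0.0348] [-0.3  0.7 -3.2] 43.46479034104563 30.0
False 25.8083 [-0.0002  0.0002  0.1345] [ 0.3 -0.7 -3. ] 43.26204424806151 30.0
T battery 0.89 [366. 299.] [ 0.41  -0.288  0.151]
S battery 0.72 [305. 234.] [ 0.557 -0.159  0.151]
S battery 0.58 [369. 205.] [ 0.446 -0.205  0.151]
S dock 0.94 [309. 284.] [ 0.555 -0.148  0.   ]
S dock 0.58 [245. 252.] [ 0.668 -0.23   0.   ]
S bottle 0.66 [399. 328.] [ 0.409 -0.042  0.008]
S bottle 0.59 [310. 206.] [ 0.536 -0.319  0.008]
W battery 0.89 [317. 226.] [ 0.554 -0.156  0.151]
W battery 0.36 [547.  26.] [ 0.431 -0.22   0.151]
W dock 0.57 [319. 127.] [ 0.553 -0.154  0.   ]
W dock 0.23 [173.  90.] [ 0.662 -0.231  0.   ]
W bottle 0.92 [485. 166.] [ 0.41  -0.06   0.008]
expected battery px [[279.57979822 203.95748352]] [[307.94746335 234.41844846]] [[319.49368879 223.69727229]]
```

Run:
```python
from h import *
W=manip.get_image("wrist");c=np.array([.552,-.157,.0905+.1345]);x=np.array([.354,.935,0])
pr=proj(W,[c-.013*x,c,c+.013*x]);print("pred",np.round(pr,1).tolist())
g=cv2.cvtColor(W["color"],cv2.COLOR_RGB2GRAY);u,v=pr[1].astype(int)
a=(g[v-60:v+60,u-40:u+40]>200).astype(np.uint8);n,l,st,ce=cv2.connectedComponentsWithStats(a)
print([(np.round(ce[i]+[u-40,v-60],1).tolist(),int(st[i,4])) for i in range(1,n) if st[i,4]>3])
s=manip.get_state();print(s["t"],s["grip_width"]*88,np.abs(s["qvel"]).max(),np.round(s["ft_force"],1))
```

```text
pred [[320.2, 313.2], [320.0, 331.7], [319.9, 348.2]]
[]
26.9583 43.47573153162344 0.0028845553388766694 [-0.5 -0.3 -2.5]
```

Run:
```python
from h import *
W=manip.get_image("wrist");S=manip.get_image("scene")
x=np.array([.354,.935,0]);y=np.array([-.935,.354,0]);z=np.array([0,0,1.]);gp=np.array([.552,-.157,.071+.1345])
for n,im in(("W",W),("S",S)):
    m=manip.silhouettes(im,"battery")
    for t in m[:2]:
        M=t["mask"]; out=[]
        for a in range(-30,31,5):
            r=np.radians(a);xx=x*np.cos(r)-z*np.sin(r);zz=z*np.cos(r)+x*np.sin(r)
            P=[gp+xx*i+y*j+zz*k for i in(-.03,.03) for j in(-.0225,.0225) for k in(-.055,.019)]
            h=cv2.convexHull(np.round(proj(im,np.array(P))).astype(np.int32));A=np.zeros((480,640),np.uint8);cv2.fillConvexPoly(A,h,1)
            out.append((a,round((A.astype(bool)&M).sum()/M.sum(),2),round((A.astype(bool)&M).sum()/(A.astype(bool)|M).sum(),2)))
        print(n,round(t["p"],2),t["centre"],M.sum(),out)
```

```text
W 0.65 [315.8, 263.5] 14751 [(-30, np.float64(0.79), np.float64(0.58)), (-25, np.float64(0.84), np.float64(0.61)), (-20, np.float64(0.87), np.float64(0.64)), (-15, np.float64(0.92), np.float64(0.68)), (-10, np.float64(0.96), np.float64(0.72)), (-5, np.float64(1.0), np.float64(0.76)), (0, np.float64(1.0), np.float64(0.75)), (5, np.float64(1.0), np.float64(0.74)), (10, np.float64(1.0), np.float64(0.73)), (15, np.float64(1.0), np.float64(0.73)), (20, np.float64(1.0), np.float64(0.73)), (25, np.float64(1.0), np.float64(0.72)), (30, np.float64(1.0), np.float64(0.72))]
S 0.93 [372.2, 196.1] 1065 [(-30, np.float64(0.0), np.float64(0.0)), (-25, np.float64(0.0), np.float64(0.0)), (-20, np.float64(0.0), np.float64(0.0)), (-15, np.float64(0.0), np.float64(0.0)), (-10, np.float64(0.0), np.float64(0.0)), (-5, np.float64(0.0), np.float64(0.0)), (0, np.float64(0.0), np.float64(0.0)), (5, np.float64(0.0), np.float64(0.0)), (10, np.float64(0.0), np.float64(0.0)), (15, np.float64(0.0), np.float64(0.0)), (20, np.float64(0.0), np.float64(0.0)), (25, np.float64(0.0), np.float64(0.0)), (30, np.float64(0.0), np.float64(0.0))]
S 0.9 [303.2, 221.5] 1762 [(-30, np.float64(0.97), np.float64(0.78)), (-25, np.float64(0.99), np.float64(0.79)), (-20, np.float64(1.0), np.float64(0.81)), (-15, np.float64(1.0), np.float64(0.8)), (-10, np.float64(1.0), np.float64(0.8)), (-5, np.float64(1.0), np.float64(0.83)), (0, np.float64(0.99), np.float64(0.84)), (5, np.float64(0.96), np.float64(0.8)), (10, np.float64(0.92), np.float64(0.77)), (15, np.float64(0.88), np.float64(0.74)), (20, np.float64(0.84), np.float64(0.7)), (25, np.float64(0.78), np.float64(0.66)), (30, np.float64(0.73), np.float64(0.62))]
```

Both views fit best within 0 to −5° of level, it is still, and it hangs at +134 mm. Handing in.

```bash
python3 -c "
from h import *
s=manip.get_state();print(s['t'],s['grip_width']*88)
print(manip.job_done())"
```

```text
27.1583 43.45808215486873
the job is handed in; nothing more can be done
None
```

I handed the job in at 27.2 s: the bottle stands upright and released on the drip plate, and the cassette is held about 13 cm up, level to within about 5° and still, with both catches squeezed in. The padlock, pliers, lock cylinder and pen were not touched.

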